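# Load chilling balls through the spring-gated funnel

## Task

Tip the four steel chilling balls out of the matte black cup into the clear funnel on the beech crate, then stand the empty cup upright on the white shelf and let go of it. Then pull the funnel's spring-return slide out by its brass post until the post is level with the red mark, so that all the balls drop into the crate, and finish while still holding the slide at the mark: it springs shut if let go. Leave the other things on the shelf where they are.

Things in the scene. Friction and masses are not known exactly. Their poses are not given: they have to be found in the camera images.
- cup: matte black round cup, open top, 80 mm high, 50 mm across outside at the foot and 60 mm at the rim, wall 2.5 mm, floor 4 mm thick, about 120 g; stands upright on the shelf with the balls in it. Origin: centre of its underside; z points up through the mouth
- cup_rim (a point): centre of the cup's mouth, 80 mm above its origin along its z
- ball0: bright steel chilling ball, 20 mm across, 30 g, rolls freely; origin at its centre; starts in the cup
- ball1: bright steel chilling ball, 20 mm across, 30 g, rolls freely; origin at its centre; starts in the cup
- ball2: bright steel chilling ball, 20 mm across, 30 g, rolls freely; origin at its centre; starts in the cup
- ball3: bright steel chilling ball, 20 mm across, 30 g, rolls freely; origin at its centre; starts in the cup
- crate: fixed station: open beech bottle crate, 200 mm (x) by 160 mm (y), 85 mm high, floor 10 mm thick, under a clear funnel. Clamped to a steel rail behind it (+x; rail 360 mm long along y, 65 mm high; clamp 110 mm high, reaching 200 mm behind the origin). Origin: on the shelf under the funnel's centre; the slide pulls out to -x, z is up. Turned up to 0.25 rad
- funnel (a point): centre of the clear round funnel's mouth, at rim height, 172 mm above the crate's origin. Mouth 130 mm across outside (124 inside), straight for 22 mm, then a cone down to a throat 64 mm across inside, 103 mm above the shelf, closed from below by the spring slide
- slide (a joint): spring-return steel gate plate under the funnel, sliding to the crate's -x on two side rails. In m: 0 = shut, grows as it is pulled out, hard stop at 0.085; the red mark is at 0.065, where the funnel is open. The spring pulls it shut with 3 N at 0, rising 1 N per cm to 9.5 N at the mark
- post (a point): the slide's handle: an upright round brass post 18 mm across, its foot on the plate 101 mm and its top 151 mm above the shelf, 130 mm in front (-x) of the funnel's centre when shut; this point is on its axis, 135 mm above the shelf, and moves with the slide. Funnel rim is 56 mm from the shut post's surface
- mark (a point): where the post point is when the slide is at the mark: 195 mm in front (-x) of the funnel's centre, 135 mm above the shelf. Shown as red stripes 4 mm wide on the two side rails (rails 96 mm apart over their outer faces, tops 105 mm above the shelf)
- bucket_lid: pewter-grey ice bucket lid, 140 mm across, 45 mm high, with a knob on top; a bystander, origin at the centre of its underside
- glass_a: green shot glass, 48 mm across, 60 mm high; a bystander, origin at the centre of its underside
- glass_b: second green shot glass, same size; a bystander, origin at the centre of its underside
- corkscrew: brass corkscrew lying down, rosewood handle 100 mm long along its y, 22 mm thick; screw towards its +x, 96 mm; a bystander, origin at the centre of its underside
- mini_a: amber miniature bottle, 38 mm across, 110 mm high, red cap; a bystander, origin at the centre of its underside
- mini_b: clear miniature bottle, 38 mm across, 110 mm high, white cap; a bystander, origin at the centre of its underside
- coasters: stack of four round cork and wood coasters, 90 mm across, 20 mm high; a bystander, origin at the centre of its underside
Not all that is in view belongs to the job. Several things look just like the cup: the one meant starts farthest to the robot's right.

How it is judged:
On the way, in this order (a step that is already met when the one before it is completed fails the run):
1. all four balls lie in the bottom of the funnel on the shut slide (horizontal distance between each of ball0, ball1, ball2, ball3 and funnel below 0.035 m and z of ball0 in the frame of crate between 0.1 and 0.155 m and z of ball1 in the frame of crate between 0.1 and 0.155 m and z of ball2 in the frame of crate between 0.1 and 0.155 m and z of ball3 in the frame of crate between 0.1 and 0.155 m and value of joint slide below 0.006 m), for 0.2 s.
2. the cup stands upright on the shelf, let go, while the balls wait in the funnel (horizontal distance between each of ball0, ball1, ball2, ball3 and funnel below 0.035 m and z of ball0 in the frame of crate between 0.1 and 0.155 m and z of ball1 in the frame of crate between 0.1 and 0.155 m and z of ball2 in the frame of crate between 0.1 and 0.155 m and z of ball3 in the frame of crate between 0.1 and 0.155 m and angle between cup's own z axis and vertical below 0.1 rad and height (world z) of cup below 0.006 m and contact force between cup and the fingers below 0.05 N and linear speed of cup below 0.03 m/s), for 0.2 s.
3. the slide is pulled out to the mark, held by the fingers (value of joint slide between 0.06 and 0.07 m and contact force between slide and the fingers above 2 N), for 0.2 s.
At the end, for the whole second after the job is handed in: The slide is held still by the fingers (over 2 N) within 5 mm of the mark (0.060 to 0.070 m out), all four balls lie inside the crate, and the empty cup stands upright and untouched on the shelf; the program ends while holding (all of step 3 and velocity of joint slide between -0.01 and 0.01 m/s and contact force between cup and slide below 0.2 N and z of each of ball0, ball1, ball2, ball3 in the frame of crate below 0.06 m and x of ball0 in the frame of crate between -0.095 and 0.095 m and y of ball0 in the frame of crate between -0.075 and 0.075 m and x of ball1 in the frame of crate between -0.095 and 0.095 m and y of ball1 in the frame of crate between -0.075 and 0.075 m and x of ball2 in the frame of crate between -0.095 and 0.095 m and y of ball2 in the frame of crate between -0.075 and 0.075 m and x of ball3 in the frame of crate between -0.095 and 0.095 m and y of ball3 in the frame of crate between -0.075 and 0.075 m and angle between cup's own z axis and vertical below 0.1 rad and height (world z) of cup below 0.006 m and contact force between cup and the fingers below 0.05 N and linear speed of cup below 0.03 m/s); the arm keeps its last pose, push and grip.
It fails at once if a bystander is moved by more than 30 mm or tipped over (distance of any of bucket_lid, glass_a, glass_b, corkscrew, mini_a, mini_b, coasters from where it was at the start of the episode above 0.03 m or angle between any of bucket_lid, glass_a, glass_b, corkscrew, mini_a, mini_b, coasters's own z axis and vertical above 0.5 rad).
It also fails if it takes over 72 s, if anything falls off the work surface, if the arm or the gripper's body presses on something with over 40 N, if the wrist force passes 120 N, or if a joint passes its speed limit or range.

## Robot

A 7-joint arm with a two-finger parallel gripper is mounted at the origin on the work surface. World frame = base frame: x ahead of the robot, y to its left, z up, the work surface at z = 0. Lengths are in m, angles in rad, forces in N, time in s.
With the tool pointing down it reaches from about 0.425 to 0.975 m from the base axis. Payload 16.7 kg.
Tool frame: the origin (TCP) lies midway between the tips of the shut fingers; the grasp point (between the pads) lies 19 mm behind it; z points along the fingers, y is the line along which they close (so a half turn about z gives the same grasp; the last joint's range is limited). The gripper opens to 85 mm and grips with 20 to 120 N. Pads are 22 mm wide; open, the fingers measure 114 mm over their backs; the gripper's body (76 mm by 85 mm) begins 54 mm behind the grasp point. The pads swing forward as they close: fully open they stand 13 mm farther back than shut.
Start: joints at [-1.272, 0.426, 0.074, 1.606, -0.034, 1.111, -0.067], TCP at [0.293, 0.608, 0.231] pointing down, gripper open.
Joint ranges: [-2.85, 2.85], [-0.5, 2.14], [-1.23, 1.37], [0.21, 2.46], [-1.02, 4.16], [0.16, 2.05], [-2.73, 2.73]. Speed limits (rad/s): [1.89, 1.89, 2.39, 2.39, 3.01, 3.01, 3.01].

## Interface

Orientations are given as a 3x3 rotation matrix whose columns are the frame's x, y, z axes.
In Python, from plant import arm gives the robot as it stands. The module is installed in compiled form; this text tells all that it offers.
- The arm moves only by the tool step_arm, never from a script. Its argument "targets" is one flat list of numbers, 7 for each row, row after row: the shift along the tool's x, y, z in mm, then the turn, a rotation vector about the tool's x, y, z in rad, then the opening, from 0 (shut) to 1 (fully open). In form: [dx, dy, dz, rx, ry, rz, fingers, dx, dy, dz, rx, ry, rz, fingers, ...]. A call has 1 to 12 rows; each row is the pose to reach, as a shift and turn from the pose commanded when the call began, along the tool's axes at that moment; what a row does not reach only later rows make up. A row lasts 1/12 s, in which the tool goes at most 41.7 mm and 7.16 degrees, less where a joint would pass 70% of its speed; a pose out of reach is approached as far as the arm can. A call with a gripper value outside its range is refused whole. The fingers move at their own pace and stop on an object; the grip force is fixed at half the most. Time passes only in rows, so rows that repeat a pose let the fingers close. It gives the time, the measured TCP pose, the force, the opening and the grip force at its end, in the units of the state.
- arm.get_obs(): the state, without advancing time (a new reading comes with each control period).
- arm.grab_frame(name): name is "side" or "top" or "wrist"; returns the picture (420x560x3 uint8, blue, green, red); there is no depth.
- arm.camera_params(name): a dict with "fx", "fy", "cx", "cy" (pixels), "R" (3x3) and "t" (3): a world point X has camera coordinates R X + t; the wrist camera has in their place "mount" (4x4, takes a point from camera to tool coordinates, whose origin is the TCP and whose axes are the flange's). Camera axes: x right, y down, z forward; pixel columns grow to the right and rows downward; lengths in m; the calibration is good to about 2 mm. The wrist camera is an equidistant fisheye: a pixel r from the principal point sees the ray r / f radians off the axis. A picture is of the moment at which its call begins: read the wrist's pose just before it. camera_params takes no time and is no camera call.
- arm.finish_job(): hands the job in; it is judged then, once.
The state is a dict: "time_s": time; "qpos": joint angles; "qd": joint speeds; "joint_efforts": joint torques, N m; "position": TCP position; "tcp_rot": TCP orientation; "ft_force": force on the tool from outside, world axes, zero at the start; "ft_torque": the same for the moment, N m; "finger_gap": finger opening in m; "gripper_force": force on a finger pad.
Only numpy, scipy, OpenCV 4.12 (cv2) and the standard library are available. Lean on these libraries where they do the work, as an engineer would, in place of code of your own. Each camera call takes 0.05 s, during which the arm holds its last target. There are 200 camera calls.

## Working session

There is one attempt and no reset: what is moved stays moved. The work goes in short steps, Python scripts to look and compute and a tool call to move; the robot and the scene stay as the last step left them, time stands still between calls to the robot, and variables do not carry over. Pictures are saved under pics/ and viewed, at most 10 in all, crops included, and the job is handed in when it is done.

Besides the shell and the picture viewer there is one more tool, called by a JSON object that holds its "method" and its "body". step_arm: Moves the arm, as the interface text tells. Its arguments: {"type":"object","properties":{"targets":{"type":"array","items":{"type":"number"}}},"required":["targets"]}

```bash
mkdir -p pics; cat > h.py <<'E'
import numpy as np, cv2
from plant import arm
def ray(name,u,v):
    c=arm.camera_params(name); R=np.array(c["R"]);t=np.array(c["t"])
    d=R.T@np.array([(u-c["cx"])/c["fx"],(v-c["cy"])/c["fy"],1]); return -R.T@t,d/np.linalg.norm(d)
def onz(name,u,v,z):
    o,d=ray(name,u,v); return o+d*(z-o[2])/d[2]
def proj(name,X):
    c=arm.camera_params(name); p=np.array(c["R"])@np.array(X)+np.array(c["t"]); return np.array([c["fx"]*p[0]/p[2]+c["cx"],c["fy"]*p[1]/p[2]+c["cy"]])
E
python3 - <<'E'
from h import *
for n in("top","side"):
    cv2.imwrite(f"pics/{n}0.png",arm.grab_frame(n)); c=arm.camera_params(n); print(n,np.round(-np.array(c["R"]).T@c["t"],3),np.round(c["R"],2).tolist(),c["fx"])
o=arm.get_obs();print(o["position"],np.round(o["tcp_rot"],3).tolist(),o["time_s"],o["finger_gap"])
print(np.round(arm.camera_params("wrist")["mount"],3).tolist())
E
```

```text
top [ 0.292 -0.004  1.427] [[0.01, -1.0, 0.01], [-0.98, -0.01, -0.18], [0.18, -0.01, -0.98]] 506.25553272120004
side [ 0.158 -0.869  1.103] [[0.91, -0.41, -0.02], [-0.31, -0.66, -0.68], [0.27, 0.63, -0.73]] 483.5585804679045
[0.2927763  0.60781405 0.23069597] [[-0.901, 0.434, -0.0], [0.434, 0.901, -0.001], [-0.0, -0.001, -1.0]] 0.1 0.08568136237935972
[[-0.0, -0.966, -0.259, 0.065], [1.0, -0.0, -0.0, 0.0], [0.0, -0.259, 0.966, -0.142], [0.0, 0.0, 0.0, 1.0]]
```

View pics/top0.png

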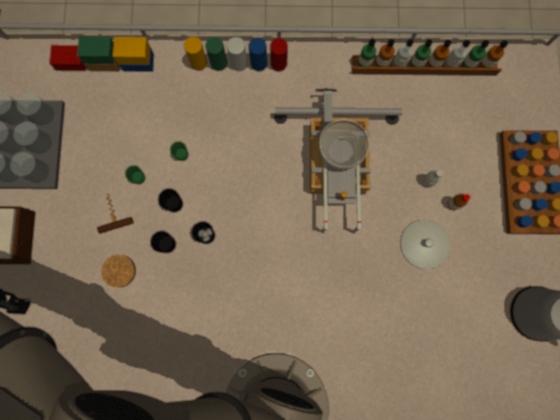

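View pics/side0.png

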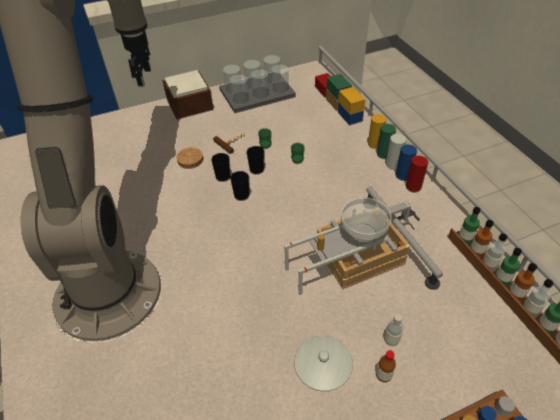

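The top view shows three black cups, at (170,201), (163,242) and (203,233). The rightmost, at (203,233), holds the balls. The funnel is at (343,145), the post at about (344,196), and the red marks at about (325,225) and (359,224).

```bash
python3 - <<'E'
from h import *
t=cv2.imread("pics/top0.png");s=cv2.imread("pics/side0.png")
def blobs(im,m,x0,y0,x1,y1,amin=3):
    M=np.zeros(m.shape,np.uint8);M[y0:y1,x0:x1]=m[y0:y1,x0:x1]
    n,l,st,c=cv2.connectedComponentsWithStats(M)
    return [(st[i].tolist(),np.round(c[i],1).tolist()) for i in range(1,n) if st[i][4]>=amin]
for n,im,cb,sb in(("top",t,(150,180,225,260),(310,175,370,235)),("side",s,(205,140,275,205),(275,220,400,290))):
    hsv=cv2.cvtColor(im,cv2.COLOR_BGR2HSV).astype(int); H,S,V=hsv[...,0],hsv[...,1],hsv[...,2]
    print(n,"dark",blobs(im,(V<45).astype(np.uint8),*cb,20))
    print("red",blobs(im,(((H<6)|(H>172))&(S>110)&(V>80)).astype(np.uint8),*sb,1))
    print("brass",blobs(im,((H>12)&(H<28)&(S>150)&(V>60)).astype(np.uint8),*sb,4))
a=cv2.resize(t[85:260,145:405],None,fx=3,fy=3,interpolation=cv2.INTER_CUBIC)
cv2.imwrite("pics/c1.png",a)
E
```

```text
top dark [([159, 189, 23, 23, 389], [169.9, 200.2]), ([192, 222, 22, 21, 222], [201.1, 231.5]), ([151, 232, 24, 20, 380], [162.6, 242.0])]
red [([325, 221, 1, 1, 1], [325.0, 221.0])]
brass [([311, 175, 11, 18, 197], [316.0, 183.5]), ([361, 175, 8, 18, 114], [364.6, 183.0]), ([340, 192, 7, 8, 40], [342.9, 195.0])]
side dark [([247, 147, 17, 27, 374], [255.7, 159.0]), ([212, 154, 37, 46, 793], [230.9, 175.9])]
red [([290, 243, 2, 2, 3], [290.7, 243.3]), ([305, 267, 2, 5, 6], [305.5, 269.0])]
brass [([318, 235, 6, 15, 74], [320.4, 241.8]), ([398, 241, 2, 5, 9], [398.6, 243.2]), ([344, 261, 7, 6, 28], [346.9, 263.4])]
```

View pics/c1.png

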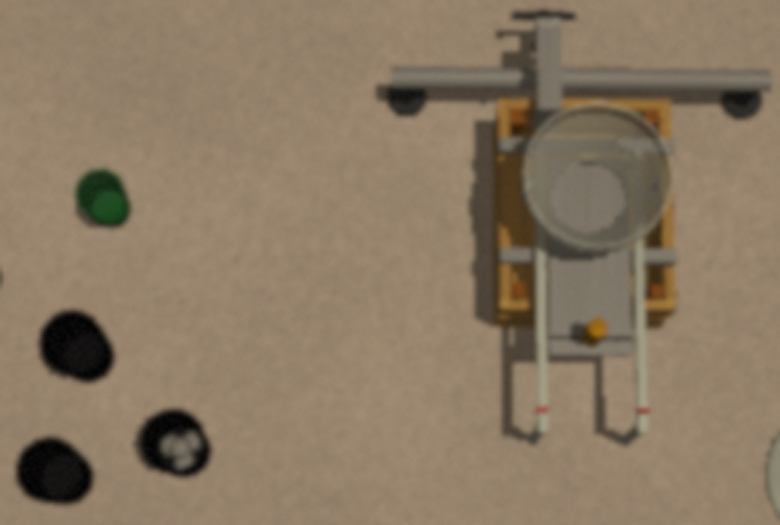

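The crop shows the funnel rim centre at top pixel (343.7,144.3) and the post top at (344,194.3). The red marks are at (325.3,221.3) and (359.3,222), and the cup rim is at about (202,232).

```bash
python3 - <<'E'
from h import *
f=onz("top",343.7,144.3,.172);p=onz("top",344,194.3,.151);r1=onz("top",325.3,221.3,.105);r2=onz("top",359.3,222,.105);c=onz("top",202.2,232.3,.08)
print("fun",f,"post",p,"marks",r1,r2,"cup",c, "railgap",np.linalg.norm(r1-r2),"f-p",np.linalg.norm((f-p)[:2]))
m=(r1+r2)/2; print("mark-f",np.linalg.norm((f-m)[:2]), "yaws",[np.arctan2(*(f-q)[1::-1]) for q in(p,m)], np.arctan2(-(r1-r2)[0],(r1-r2)[1]))
for n,X in(("fun",f),("post",p),("r1",r1),("r2",r2),("cup",c)): print(n,proj("side",X).round(1))
for n,u,v,h in(("cupL",170,201,.08),("cupB",163,242,.08),("ga",179,150,.06),("gb",134,174,.06),("cork",115,225,.02),("coast",118,270,.02),("lid",425,244,.03),("ma",461,200,.1),("mb",434,176,.1)): print(n,onz("top",u,v,h).round(3))
E
```

```text
fun [ 0.67812902 -0.16987394  0.172     ] post [ 0.55096799 -0.1713231   0.151     ] marks [ 0.48722632 -0.1267819   0.105     ] [ 0.48596258 -0.21664509  0.105     ] cup [0.45899728 0.2004636  0.08      ] railgap 0.08987207181790802 f-p 0.1271692901900524
mark-f 0.1915434030211724 yaws [np.float64(0.01139577714578085), np.float64(0.009604015275082747)] -0.014061962991470117
fun [364.7 214.1]
post [320.9 235.4]
r1 [291.2 242.5]
r2 [305.4 267.7]
cup [239.4 176.1]
cupL [0.543 0.29  0.08 ]
cupB [0.432 0.304 0.08 ]
ga [0.692 0.276 0.06 ]
gb [0.622 0.397 0.06 ]
cork [0.485 0.453 0.02 ]
coast [0.361 0.437 0.02 ]
lid [ 0.437 -0.41   0.03 ]
ma [ 0.548 -0.491  0.1  ]
mb [ 0.613 -0.422  0.1  ]
```

{"method": "step_arm", "body": {"targets": [-75,-76,-40,0,0,0.187,1,-150,-152,-60,0,0,0.374,1,-225,-229,-80,0,0,0.561,1,-300,-305,-100,0,0,0.748,1,-375,-381,-100,0,0,0.935,1,-450,-458,-100,0,0,1.122,1,-450,-458,-100,0,0,1.122,1,-450,-458,-100,0,0,1.122,1,-450,-458,-100,0,0,1.122,1,-450,-458,-100,0,0,1.122,1,-450,-458,-100,0,0,1.122,1,-450,-458,-100,0,0,1.122,1]}}

```text
time_s: 1.1
position: [0.4512, 0.1405, 0.3142]
tcp_rot: [[-0.0, 1.0, -0.0], [1.0, 0.0, 0.0], [0.0, -0.0, -1.0]]
ft_force: [1.3, 0.8, 0.3]
finger_gap: 0.0854
gripper_force: 0.0
```

{"method": "step_arm", "body": {"targets": [-80,9,0,0,0.12,0,1,-80,9,0,0,0.24,0,1,-80,9,0,0,0.36,0,1,-80,9,0,0,0.48,0,1,-80,9,0,0,0.6,0,1,-80,9,0,0,0.72,0,1,-80,9,0,0,0.84,0,1,-80,9,0,0,0.96,0,1,-80,9,0,0,1.08,0,1,-80,9,0,0,1.2,0,1,-80,9,0,0,1.32,0,1,-80,9,0,0,1.4,0,1]}}

```text
time_s: 2.1
position: [0.4605, 0.0614, 0.3051]
tcp_rot: [[0.019, 1.0, -0.013], [0.493, 0.001, 0.87], [0.87, -0.023, -0.493]]
ft_force: [0.3, 0.2, -0.6]
finger_gap: 0.0853
gripper_force: 0.0
```

```bash
python3 -c "
from h import *
o=arm.get_obs();print(o['qpos'],o['position'],o['tcp_rot'])"
```

```text
[ 0.03087599  0.30656791  0.37067641  2.06009766 -1.01787301  1.53043138
  0.86559452] [0.46054833 0.06136737 0.30509729] [[ 0.01925393  0.99973624 -0.01251921]
 [ 0.49341826  0.00138923  0.86979106]
 [ 0.86957904 -0.0229241  -0.49326137]]
```

{"method": "step_arm", "body": {"targets": [-30,0,30,0,0,0,1,-60,0,60,0,0,0,1,-90,2,90,0,0,0,1,-120,3,120,0,0,0,1,-140,3,140,0,0,0,1,-152,3,151,0,0,0,1,-152,3,151,0,0,0,1,-152,3,151,0,0,0,1]}}

```text
time_s: 2.77
position: [0.4582, 0.1174, 0.0984]
tcp_rot: [[0.023, 1.0, -0.014], [0.491, 0.001, 0.871], [0.871, -0.026, -0.491]]
ft_force: [0.6, -1.3, 1.2]
finger_gap: 0.0854
gripper_force: 0.0
```

```bash
python3 -c "
from h import *
o=arm.get_obs();print(o['qpos'],o['position'],o['tcp_rot'])
cv2.imwrite('pics/w1.png',arm.grab_frame('wrist'))"
```

```text
[ 0.53989347  0.6568005  -0.36389199  2.15145193 -1.01058938  1.00317983
  1.04885887] [0.45817183 0.11739813 0.09844142] [[ 2.25386996e-02  9.99653271e-01 -1.36141484e-02]
 [ 4.91441640e-01  7.80515267e-04  8.70910159e-01]
 [ 8.70618815e-01 -2.63197418e-02 -4.91253652e-01]]
```

View pics/w1.png

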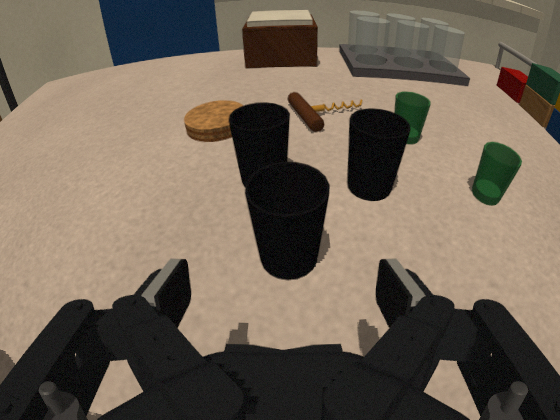

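The wrist view shows the target cup at (289,220), centred between the fingers (pads at x≈188 and x≈377), with the two other cups behind it. Next is to advance and grip.

{"method": "step_arm", "body": {"targets": [0,2,25,0,0,0,1,0,2,50,0,0,0,1,0,2,75,0,0,0,1,0,2,95,0,0,0,1,0,2,112,0,0,0,1,0,2,124,0,0,0,1,0,2,124,0,0,0,1,0,2,124,0,0,0,0.5,0,2,124,0,0,0,0.4,0,2,124,0,0,0,0.2,0,2,124,0,0,0,0.2,0,2,124,0,0,0,0.2]}}

```text
time_s: 3.82
position: [0.4605, 0.2243, 0.0386]
tcp_rot: [[0.017, 1.0, -0.011], [0.495, 0.001, 0.869], [0.869, -0.02, -0.495]]
ft_force: [-0.8, -5.6, 11.5]
finger_gap: 0.0561
gripper_force: 60.8
```

{"method": "step_arm", "body": {"targets": [0,0,0,0,0,0,0,0,0,0,0,0,0,0,0,0,0,0,0,0,0,5,0,-3,0,0,0,0,10,0,-6,0,0,0,0,20,0,-12,0,0,0,0,30,0,-17,0,0,0,0]}}

```text
time_s: 4.4
position: [0.4604, 0.2247, 0.0727]
tcp_rot: [[0.018, 1.0, -0.012], [0.495, 0.001, 0.869], [0.868, -0.022, -0.495]]
ft_force: [-0.3, 0.4, -2.6]
finger_gap: 0.0561
gripper_force: 63.6
```

```bash
python3 -c "
from h import *
o=arm.get_obs();print(o['qpos'],o['position'],o['finger_gap'],o['gripper_force'])
cv2.imwrite('pics/w2.png',arm.grab_frame('wrist'))"
```

```text
[ 0.63868236  0.80448584 -0.75218412  2.18744897 -1.00911784  0.64687081
  0.95555441] [0.46039859 0.22472282 0.07268406] 0.05614496156669781 63.60806140234217
```

View pics/w2.png

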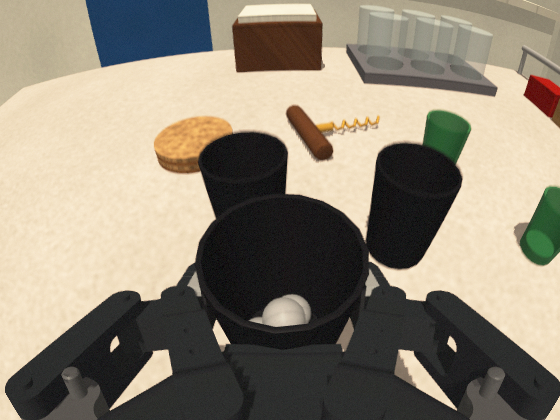

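The cup is held 31 mm off the shelf, with its balls visible at (285,310). Next I lift it and carry it over to the funnel.

{"method": "step_arm", "body": {"targets": [18,0,-10,0,0,0,0,36,-1,-20,0,0,0,0,54,-1,-31,0,0,0,0,72,-2,-41,0,0,0,0,90,-2,-51,0,0,0,0,108,-3,-62,0,0,0,0,126,-3,-72,0,0,0,0,142,-4,-82,0,0,0,0,155,-4,-89,0,0,0,0,162,-4,-93,0,0,0,0]}}

```text
time_s: 5.28
position: [0.4604, 0.2245, 0.2603]
tcp_rot: [[0.016, 1.0, -0.011], [0.496, 0.002, 0.868], [0.868, -0.02, -0.496]]
ft_force: [0.4, -0.4, -2.1]
finger_gap: 0.0561
gripper_force: 64.0
```

{"method": "step_arm", "body": {"targets": [-6,10,-12,0,0,0,0,-16,23,-29,0,0,0,0,-27,39,-49,0,0,0,0,-39,56,-70,0,0,0,0,-51,73,-92,0,0,0,0,-63,90,-114,0,0,0,0,-75,107,-136,0,0,0,0,-87,125,-158,0,0,0,0,-99,142,-180,0,0,0,0,-110,159,-200,0,0,0,0,-122,176,-222,0,0,0,0,-134,193,-244,0,0,0,0]}}

```text
time_s: 6.28
position: [0.6541, -0.0548, 0.2581]
tcp_rot: [[0.019, 1.0, -0.013], [0.495, 0.002, 0.869], [0.869, -0.023, -0.495]]
ft_force: [0.2, 1.1, -2.3]
finger_gap: 0.0563
gripper_force: 64.0
```

```bash
python3 -c "
from h import *
np.set_printoptions(suppress=True,precision=4)
o=arm.get_obs();R=np.array(o['tcp_rot']);print(o['qpos'],o['position'],R,o['finger_gap'])
print(R.T@(np.array([.703,-.124,.255])-o['position'])*1000)"
```

```text
[ 0.764   0.7357 -0.5602  1.5047 -0.6399  1.3949  0.5027] [ 0.6541 -0.0548  0.2581] [[ 0.0189  0.9997 -0.0128]
 [ 0.4951  0.0017  0.8688]
 [ 0.8686 -0.0228 -0.495 ]] 0.05629239240557682
[-35.9902  48.8502 -59.1922]
```

{"method": "step_arm", "body": {"targets": [-12,16,-20,0,0,0,0,-24,32,-40,0,0,0,0,-32,44,-54,0,0,0,0,-36,49,-59,0,0,0,0,-36,49,-59,0,0,-0.1,0,-36,49,-59,0,0,-0.2,0,-36,49,-59,0,0,-0.3,0,-36,49,-59,0,0,-0.4,0,-36,49,-59,0,0,-0.5,0,-36,49,-59,0,0,-0.6,0]}}

```text
time_s: 7.12
position: [0.7023, -0.122, 0.2551]
tcp_rot: [[-0.553, 0.833, -0.013], [0.406, 0.283, 0.869], [0.728, 0.476, -0.495]]
ft_force: [-0.3, 0.6, -2.6]
finger_gap: 0.0561
gripper_force: 64.0
```

```bash
python3 -c "
from h import *
np.set_printoptions(suppress=True,precision=4)
o=arm.get_obs();R=np.array(o['tcp_rot']);print(o['qpos'],o['position'],R,o['finger_gap'])
"
```

```text
[ 0.8205  0.8762 -0.6575  1.2846 -0.5044  1.483   1.0068] [ 0.7023 -0.122   0.2551] [[-0.5533  0.8329 -0.0132]
 [ 0.4056  0.2833  0.8691]
 [ 0.7276  0.4755 -0.4945]] 0.05612408620338574
```

Negative rz drives q7 the wrong way, so I roll the other way and shift the cup to mirror it.

{"method": "step_arm", "body": {"targets": [4,-6,0,0,0,0.12,0,8,-12,0,0,0,0.24,0,12,-18,0,0,0,0.36,0,16,-24,0,0,0,0.48,0,20,-30,0,0,0,0.6,0,25,-37,0,0,0,0.72,0,25,-37,0,0,0,0.84,0,25,-37,0,0,0,0.96,0,25,-37,0,0,0,1.08,0,25,-37,0,0,0,1.2,0,25,-37,0,0,0,1.32,0,25,-37,0,0,0,1.44,0]}}

```text
time_s: 8.12
position: [0.6577, -0.1223, 0.256]
tcp_rot: [[0.761, 0.649, -0.013], [0.329, -0.369, 0.869], [0.559, -0.665, -0.494]]
ft_force: [-0.1, -0.4, -2.5]
finger_gap: 0.056
gripper_force: 64.1
```

```bash
python3 -c "
from h import *
np.set_printoptions(suppress=True,precision=4)
o=arm.get_obs();R=np.array(o['tcp_rot']);print(o['qpos'],o['position'],R,o['finger_gap'])
print('want',R.T@(np.array([.657,-.124,.245])-o['position'])*1000)
"
```

```text
[ 0.6917  0.7517 -0.3412  1.4123 -0.7054  1.5396 -0.2519] [ 0.6577 -0.1223  0.256 ] [[ 0.7607  0.649  -0.0129]
 [ 0.3295 -0.3689  0.8691]
 [ 0.5593 -0.6653 -0.4944]] 0.056044138295872306
want [-7.2638  7.4829  3.9232]
```

{"method": "step_arm", "body": {"targets": [-3,4,3,0,0,0.11,0,-6,7,5,0,0,0.22,0,-8,10,7,0,0,0.33,0,-8,10,7,0,0,0.44,0,-8,10,7,0,0,0.55,0,-8,10,7,0,0,0.66,0,-8,10,7,0,0,0.77,0,-8,10,7,0,0,0.85,0,-8,10,7,0,0,0.92,0,-8,10,7,0,0,0.99,0,-8,10,7,0,0,1.06,0,-8,10,7,0,0,1.13,0]}}

```text
time_s: 9.12
position: [0.6582, -0.1224, 0.2414]
tcp_rot: [[0.913, -0.409, -0.013], [-0.192, -0.456, 0.869], [-0.361, -0.791, -0.494]]
ft_force: [-0.5, -0.4, -1.9]
finger_gap: 0.0562
gripper_force: 64.2
```

{"method": "step_arm", "body": {"targets": [0,0,0,0,0,0.07,0,0,0,0,0,0,0.14,0,0,0,0,0,0,0.21,0,0,0,0,0,0,0.28,0,0,0,0,0,0,0.35,0,0,0,0,0,0,0.42,0,0,0,0,0,0,0.49,0,0,0,0,0,0,0.56,0,0,0,0,0,0,0.63,0,0,0,0,0,0,0.7,0,0,0,0,0,0,0.7,0,0,0,0,0,0,0.7,0]}}

```text
time_s: 10.12
position: [0.6584, -0.1225, 0.2416]
tcp_rot: [[0.44, -0.898, -0.013], [-0.439, -0.227, 0.869], [-0.783, -0.377, -0.494]]
ft_force: [0.6, -0.4, -0.5]
finger_gap: 0.0563
gripper_force: 64.2
```

```bash
python3 -c "
from h import *
np.set_printoptions(suppress=True,precision=4)
o=arm.get_obs();R=np.array(o['tcp_rot']);print(o['qpos'],o['position'],R,o['finger_gap'],o['ft_force'])
t=arm.grab_frame('top');s=arm.grab_frame('side')
a=cv2.resize(t[85:245,270:410],None,fx=2.8,fy=2.8,interpolation=cv2.INTER_CUBIC)
b=cv2.resize(s[140:300,270:410],None,fx=2.8,fy=2.8,interpolation=cv2.INTER_CUBIC)
cv2.imwrite('pics/c2.png',np.hstack([a,b]))
"
```

```text
[ 0.4651  0.7447  0.0241  1.4358 -0.8844  1.6351 -1.9228] [ 0.6584 -0.1225  0.2416] [[ 0.4399 -0.898  -0.0127]
 [-0.4391 -0.2273  0.8692]
 [-0.7834 -0.3768 -0.4943]] 0.05627075841694018 [ 0.5978 -0.4233 -0.4882]
```

View pics/c2.png

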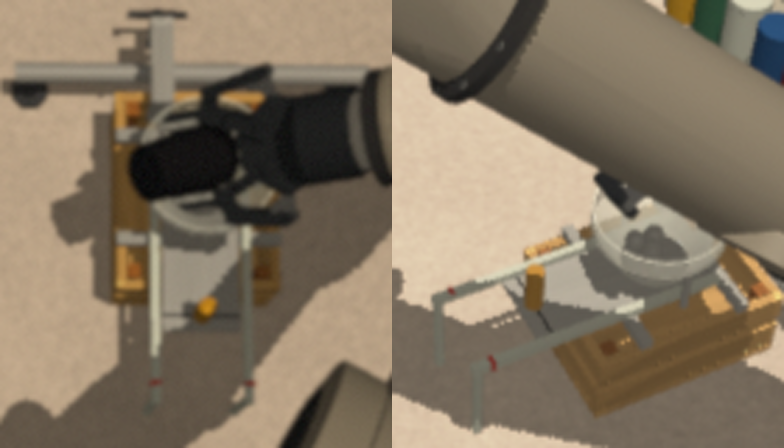

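The crop shows the ball cluster sitting in the funnel bottom, and the measured weight has dropped by 2 N. I roll the cup back upright and rise.

{"method": "step_arm", "body": {"targets": [-10,-5,-7,0,0,0,0,-21,-10,-14,0,0,-0.1,0,-31,-15,-20,0,0,-0.22,0,-31,-15,-20,0,0,-0.34,0,-31,-15,-20,0,0,-0.46,0,-31,-15,-20,0,0,-0.58,0,-31,-15,-20,0,0,-0.7,0,-31,-15,-20,0,0,-0.82,0,-31,-15,-20,0,0,-0.94,0,-31,-15,-20,0,0,-1.06,0,-31,-15,-20,0,0,-1.18,0,-31,-15,-20,0,0,-1.3,0]}}

```text
time_s: 11.22
position: [0.6588, -0.1235, 0.2827]
tcp_rot: [[0.982, 0.189, -0.012], [0.103, -0.484, 0.869], [0.159, -0.854, -0.495]]
ft_force: [0.1, -0.7, -0.8]
finger_gap: 0.0562
gripper_force: 64.2
```

{"method": "step_arm", "body": {"targets": [0,0,0,0,0,-0.12,0,0,0,0,0,0,-0.24,0,0,0,0,0,0,-0.36,0,0,0,0,0,0,-0.48,0,0,0,0,0,0,-0.6,0,0,0,0,0,0,-0.72,0,0,0,0,0,0,-0.84,0,0,0,0,0,0,-0.96,0,0,0,0,0,0,-1.08,0,0,0,0,0,0,-1.2,0,0,0,0,0,0,-1.32,0,0,0,0,0,0,-1.36,0]}}

```text
time_s: 12.22
position: [0.6587, -0.1238, 0.2826]
tcp_rot: [[0.019, 1.0, -0.011], [0.495, 0.0, 0.869], [0.869, -0.022, -0.495]]
ft_force: [-0.7, -0.2, -2.0]
finger_gap: 0.0563
gripper_force: 64.2
```

```bash
python3 -c "
from h import *
np.set_printoptions(suppress=True,precision=4)
o=arm.get_obs();R=np.array(o['tcp_rot']);print(o['qpos'],o['position'],R,o['finger_gap'],o['ft_force'])
print(R.T@(np.array([.4605,.205,.20])-o['position'])*1000)
t=arm.grab_frame('side')
cv2.imwrite('pics/c3.png',np.hstack([cv2.resize(t[170:250,320:420],None,fx=4,fy=4,interpolation=cv2.INTER_CUBIC),cv2.resize(arm.grab_frame('top')[110:190,290:390],None,fx=4,fy=4,interpolation=cv2.INTER_CUBIC)]))
"
```

```text
[ 0.7894  0.7553 -0.5061  1.3859 -0.6246  1.5274  0.4977] [ 0.6587 -0.1238  0.2826] [[ 0.0195  0.9997 -0.0113]
 [ 0.4951  0.0002  0.8689]
 [ 0.8686 -0.0225 -0.4949]] 0.05633569934497096 [-0.7087 -0.1591 -1.9906]
[  87.2095 -196.2432  328.8099]
```

View pics/c3.png

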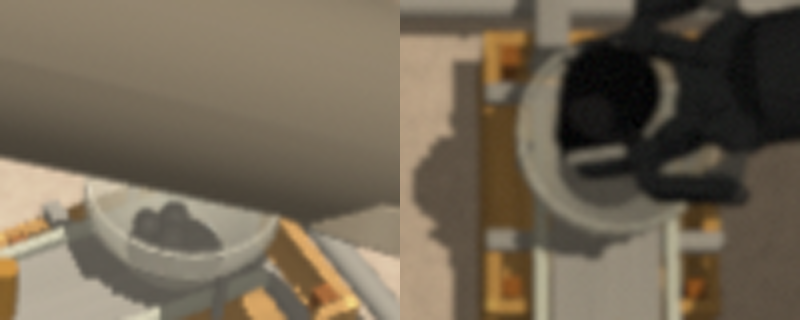

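The side crop shows at least three balls heaped in the funnel at about (175,228). I check the cup interior numerically with the wrist camera, in the region where the balls showed before.

```bash
python3 -c "
from h import *
a=cv2.imread('pics/w2.png');b=arm.grab_frame('wrist');cv2.imwrite('pics/w3.png',b)
for i in(a,b):
  r=cv2.cvtColor(i,cv2.COLOR_BGR2GRAY)[235:345,235:335];print((r>70).sum(),r.max(),r.mean())
"
```

```text
1349 221 41.590636363636364
0 48 20.16281818181818
```

{"method": "step_arm", "body": {"targets": [5,-12,20,0,0,0,0,13,-28,47,0,0,0,0,21,-45,76,0,0,0,0,29,-63,106,0,0,0,0,37,-82,137,0,0,0,0,45,-101,168,0,0,0,0,53,-120,200,0,0,0,0,61,-138,231,0,0,0,0,69,-156,261,0,0,0,0,77,-173,290,0,0,0,0,83,-188,315,0,0,0,0,87,-196,329,0,0,0,0]}}

```text
time_s: 13.37
position: [0.4587, 0.2087, 0.2003]
tcp_rot: [[0.029, 0.999, -0.015], [0.495, -0.002, 0.869], [0.868, -0.033, -0.495]]
ft_force: [0.3, 0.4, -0.8]
finger_gap: 0.0561
gripper_force: 64.2
```

The cup is empty. I lower it to the shelf.

{"method": "step_arm", "body": {"targets": [-18,1,10,0,0,0,0,-40,1,23,0,0,0,0,-62,2,35,0,0,0,0,-84,3,48,0,0,0,0,-104,3,59,0,0,0,0,-118,4,67,0,0,0,0,-127,4,72,0,0,0,0,-133,5,76,0,0,0,0,-137,5,78,0,0,0,0,-139,5,79,0,0,0,0,-139,5,79,0,0,0,0]}}

```text
time_s: 14.28
position: [0.4617, 0.2061, 0.0408]
tcp_rot: [[0.028, 1.0, -0.012], [0.495, -0.004, 0.869], [0.869, -0.03, -0.495]]
ft_force: [-0.7, 0.1, -1.7]
finger_gap: 0.0563
gripper_force: 64.2
```

{"method": "step_arm", "body": {"targets": [-1,0,0,0,0,0,0,-2,0,1,0,0,0,0,-2,0,1,0,0,0,0,-2,0,1,0,0,0,0]}}

```text
time_s: 14.62
position: [0.4617, 0.2061, 0.0387]
tcp_rot: [[0.028, 1.0, -0.012], [0.494, -0.004, 0.869], [0.869, -0.03, -0.494]]
ft_force: [0.7, -1.5, 4.4]
finger_gap: 0.0564
gripper_force: 64.1
```

Contact, +4 N. I open the fingers and back out along the tool axis.

{"method": "step_arm", "body": {"targets": [0,0,0,0,0,0,0.7,0,0,0,0,0,0,0.85,0,0,0,0,0,0,1,0,0,0,0,0,0,1,0,0,0,0,0,0,1,0,0,0,0,0,0,1,0,0,-12,0,0,0,1,0,0,-30,0,0,0,1,0,0,-55,0,0,0,1,0,0,-85,0,0,0,1,0,0,-120,0,0,0,1,0,0,-155,0,0,0,1]}}

```text
time_s: 15.62
position: [0.4626, 0.0703, 0.1157]
tcp_rot: [[0.028, 1.0, -0.013], [0.495, -0.003, 0.869], [0.869, -0.031, -0.495]]
ft_force: [1.2, -0.3, 0.1]
finger_gap: 0.0853
gripper_force: 0.0
```

```bash
python3 -c "
from h import *
np.set_printoptions(suppress=True,precision=4)
o=arm.get_obs();print(o['qpos'],o['position'])
t=arm.grab_frame('side');u=arm.grab_frame('top');w=arm.grab_frame('wrist')
f=lambda i:cv2.resize(i,(400,300))
cv2.imwrite('pics/c4.png',np.vstack([np.hstack([cv2.resize(t[160:280,270:430],(400,300),interpolation=2),cv2.resize(u[110:230,270:430],(400,300),interpolation=2)]),np.hstack([f(w),f(t)])]))
"
```

```text
[ 0.8124  0.6918 -0.6022  2.0916 -0.7801  0.9827  0.8605] [0.4626 0.0703 0.1157]
```

View pics/c4.png

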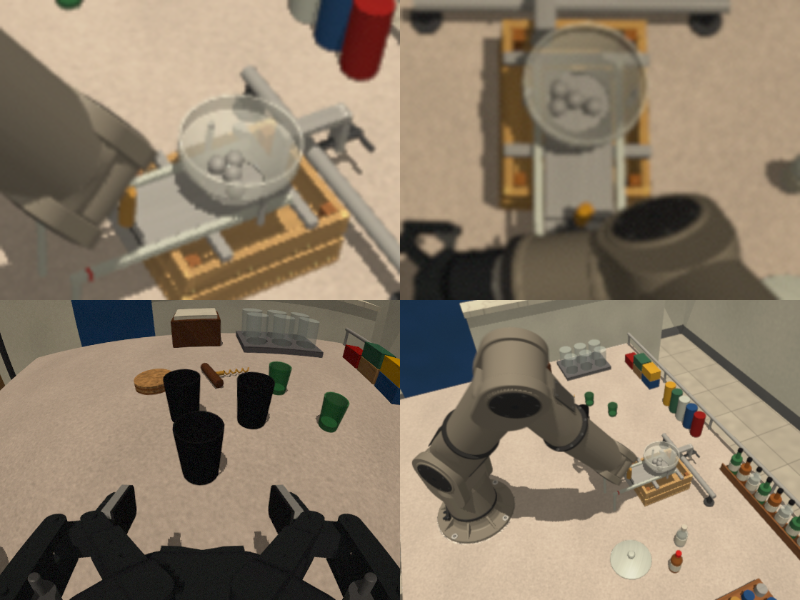

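All four balls lie in the funnel at top pixel (345,150), and the cup stands upright in front of the open fingers. I rise clear and turn the tool to point down.

{"method": "step_arm", "body": {"targets": [26,-1,-15,0,0,0,1,52,-2,-30,0,0,0,1,78,-3,-45,0,0,0,1,104,-4,-60,0,-0.12,0,0.6,130,-5,-75,0,-0.24,0,0.6,156,-6,-90,0,-0.36,0,0.6,174,-6,-99,0,-0.48,0,0.6,174,-6,-99,0,-0.6,0,0.6,174,-6,-99,0,-0.72,0,0.6,174,-6,-99,0,-0.84,0,0.6,174,-6,-99,0,-0.96,0,0.6,174,-6,-99,0,-1.05,0,0.6]}}

```text
time_s: 16.77
position: [0.4634, 0.0735, 0.3159]
tcp_rot: [[0.0, 1.0, -0.027], [1.0, -0.0, -0.003], [-0.003, -0.027, -1.0]]
ft_force: [0.4, -0.5, -0.5]
finger_gap: 0.0514
gripper_force: 0.0
```

```bash
python3 -c "
from h import *
from scipy.spatial.transform import Rotation as S
np.set_printoptions(suppress=True,precision=4)
o=arm.get_obs();R=np.array(o['tcp_rot']);print(o['qpos'],o['position'],R,o['finger_gap'])
W=np.array([[0,1,0],[1,0,0],[0,0,-1.]])
print(S.from_matrix(R.T@W).as_rotvec(),R.T@(np.array([.5505,-.1715,.24])-o['position'])*1000)
"
```

```text
[ 0.4156  0.0764 -0.7329  1.8872  0.0481  1.2243 -0.3336] [0.4634 0.0735 0.3159] [[ 0.0001  0.9996 -0.0269]
 [ 1.     -0.0001 -0.0026]
 [-0.0026 -0.0269 -0.9996]] 0.051372082824471504
[-0.0269  0.0026 -0.0001] [-244.7633   89.142    74.1215]
```

{"method": "step_arm", "body": {"targets": [-28,10,8,-0.01,0,0,0.6,-56,20,17,-0.02,0,0,0.6,-84,30,26,-0.027,0.003,0,0.6,-112,41,34,-0.027,0.003,0,0.6,-140,51,42,-0.027,0.003,0,0.6,-168,61,51,-0.027,0.003,0,0.6,-196,71,59,-0.027,0.003,0,0.6,-220,80,67,-0.027,0.003,0,0.6,-237,86,72,-0.027,0.003,0,0.6,-245,89,74,-0.027,0.003,0,0.6,-245,89,74,-0.027,0.003,0,0.6,-245,89,74,-0.027,0.003,0,0.6]}}

```text
time_s: 17.77
position: [0.5492, -0.1721, 0.2377]
tcp_rot: [[0.002, 1.0, -0.004], [1.0, -0.002, 0.007], [0.007, -0.004, -1.0]]
ft_force: [-1.1, 0.6, -0.7]
finger_gap: 0.0511
gripper_force: 0.0
```

```bash
python3 -c "
from h import *
np.set_printoptions(suppress=True,precision=4)
o=arm.get_obs();R=np.array(o['tcp_rot']);p=np.array(o['position']);print(o['qpos'],p,R,o['finger_gap'])
w=arm.grab_frame('wrist');cv2.imwrite('pics/w5.png',w)
c=arm.camera_params('wrist');M=np.array(c['mount'])
def wray(u,v):
    x,y=u-c['cx'],v-c['cy'];r=np.hypot(x,y);th=r/c['fx'];d=np.array([x/r*np.sin(th),y/r*np.sin(th),np.cos(th)])
    return p+R@M[:3,3],R@M[:3,:3]@d
hsv=cv2.cvtColor(w,cv2.COLOR_BGR2HSV).astype(int);H,S,V=hsv[...,0],hsv[...,1],hsv[...,2]
m=((H>12)&(H<28)&(S>150)&(V>60)).astype(np.uint8)
n,l,st,ce=cv2.connectedComponentsWithStats(m)
for i in range(1,n):
  if st[i][4]>40:
    o_,d=wray(*ce[i]); print(st[i],ce[i],o_+d*(.151-o_[2])/d[2])
"
```

```text
[ 0.6406  0.3082 -0.5417  1.7947  0.1695  1.0911  0.0381] [ 0.5492 -0.1721  0.2377] [[ 0.0024  1.     -0.0037]
 [ 1.     -0.0023  0.0073]
 [ 0.0073 -0.0037 -1.    ]] 0.05112267929298722
[321 113  44  35 580] [343.6707 130.0672] [ 0.592  -0.1074  0.151 ]
[381 116  43  33 492] [399.0894 132.1748] [ 0.6336 -0.1071  0.151 ]
[421 123  33  14 133] [437.3835 129.5489] [ 0.6653 -0.1031  0.151 ]
[478 127  23  22 186] [489.5806 136.7204] [ 0.7154 -0.1046  0.151 ]
[276 194  23  35 623] [287.1445 210.9486] [ 0.5521 -0.1662  0.151 ]
[513 220  47 123 624] [540.6346 268.1138] [ 0.8064 -0.2252  0.151 ]
[534 227  11  33 103] [539.5825 241.2136] [ 0.7948 -0.1962  0.151 ]
[320 255  19  19 163] [331.2025 261.6871] [ 0.5861 -0.2065  0.151 ]
[374 255  12  18  75] [378.9067 264.04  ] [ 0.6248 -0.2095  0.151 ]
[537 284  13  25  67] [542.1194 295.1045] [ 0.8217 -0.2577  0.151 ]
[519 310  19  40 115] [527.8609 332.5739] [ 0.8189 -0.3048  0.151 ]
```

View pics/w5.png

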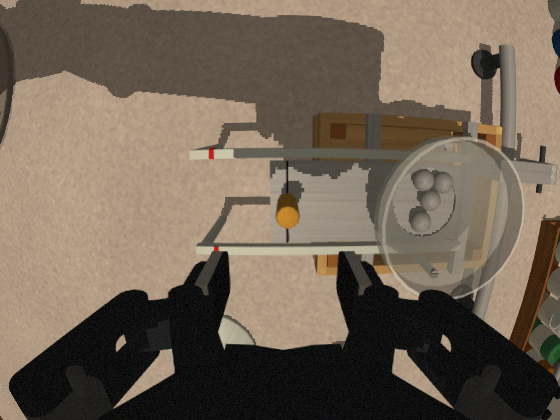

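The wrist view shows the post top at about (287,217) and the marks at (211,154) and (216,248), with four balls in the funnel. The post is at x≈0.552, y≈-0.172. I descend over it and grip.

{"method": "step_arm", "body": {"targets": [0,3,20,0,0,0,0.6,0,3,45,0,0,0,0.6,0,3,70,0,0,0,0.6,0,3,92,0,0,0,0.6,0,3,108,0,0,0,0.6,0,3,118,0,0,0,0.6,0,3,118,0,0,0,0.6,0,3,118,0,0,0,0.4,0,3,118,0,0,0,0.2,0,3,118,0,0,0,0,0,3,118,0,0,0,0,0,3,118,0,0,0,0]}}

```text
time_s: 18.82
position: [0.5522, -0.1728, 0.1212]
tcp_rot: [[0.004, 1.0, -0.002], [1.0, -0.004, 0.006], [0.006, -0.002, -1.0]]
ft_force: [-5.2, 2.9, 8.8]
finger_gap: 0.0165
gripper_force: 58.3
```

{"method": "step_arm", "body": {"targets": [0,0,0,0,0,0,0,0,0,0,0,0,0,0,0,0,0,0,0,0,0]}}

```text
time_s: 19.07
position: [0.5521, -0.1728, 0.1212]
tcp_rot: [[0.004, 1.0, -0.002], [1.0, -0.004, 0.006], [0.006, -0.002, -1.0]]
ft_force: [-4.9, 2.2, 9.9]
finger_gap: 0.0161
gripper_force: 58.3
```

```bash
cat >> h.py <<'E'
def post_mark():
    o=arm.get_obs();R=np.array(o['tcp_rot']);p=np.array(o['position']);w=arm.grab_frame('wrist')
    c=arm.camera_params('wrist');M=np.array(c['mount'])
    hsv=cv2.cvtColor(w,cv2.COLOR_BGR2HSV).astype(int);H,S,V=hsv[...,0],hsv[...,1],hsv[...,2]
    m=(((H<6)|(H>172))&(S>110)&(V>60)).astype(np.uint8)
    n,l,st,ce=cv2.connectedComponentsWithStats(m)
    for i in range(1,n):
        if st[i][4]<8: continue
        x,y=ce[i][0]-c['cx'],ce[i][1]-c['cy'];r=np.hypot(x,y);th=r/c['fx']
        d=R@M[:3,:3]@np.array([x/r*np.sin(th),y/r*np.sin(th),np.cos(th)]);q=p+R@M[:3,3]
        X=(q+d*(.105-q[2])/d[2])
        if abs(X[1]+.17)<.1: print("red",st[i][4],ce[i].round(1),X.round(4))
    print(p,np.round(R,3).tolist(),o['finger_gap'],o['gripper_force'],o['ft_force'],np.round(o['qpos'],3)); return w
E
python3 -c "
from h import *
post_mark()"
```

```text
red 160 [157.3 168.5] [ 0.4877 -0.126   0.105 ]
[ 0.55214109 -0.17281946  0.1211981 ] [[0.004, 1.0, -0.002], [1.0, -0.004, 0.006], [0.006, -0.002, -1.0]] 0.016117831885878543 58.26490044593811 [-4.86613021  2.18488413  9.86658806] [ 0.598  0.441 -0.505  1.896  0.266  0.875 -0.043]
```

Gripped, with the slide against its shut stop (centre x=0.552) and the mark measured at x≈0.487. I pull 65 mm.

{"method": "step_arm", "body": {"targets": [0,-6,0,0,0,0,0,0,-14,0,0,0,0,0,0,-24,0,0,0,0,0,0,-34,0,0,0,0,0,0,-44,0,0,0,0,0,0,-53,0,0,0,0,0,0,-60,0,0,0,0,0,0,-65,0,0,0,0,0,0,-65,0,0,0,0,0,0,-65,0,0,0,0,0,0,-65,0,0,0,0,0,0,-65,0,0,0,0]}}

```text
invalid input
```

```bash
python3 -c "
from h import *
w=post_mark();s=arm.grab_frame('side');t=arm.grab_frame('top')
cv2.imwrite('pics/c6.png',np.hstack([cv2.resize(w,(400,300)),cv2.resize(s[160:310,250:450],(400,300),interpolation=2)]))
"
```

```text
red 158 [157.1 168.7] [ 0.4876 -0.126   0.105 ]
[ 0.55218654 -0.17279108  0.12120872] [[0.004, 1.0, -0.002], [1.0, -0.004, 0.006], [0.006, -0.002, -1.0]] 0.016453787079055922 58.2662969827652 [-5.0320684   1.28149289  9.7915476 ] [ 0.598  0.441 -0.505  1.896  0.266  0.875 -0.043]
```

View pics/c6.png

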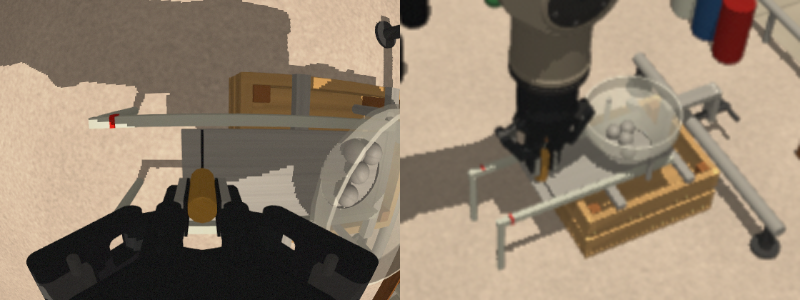

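The call was refused as malformed, so nothing moved. The view shows the post gripped at (203,195) in the left panel, with the balls still in the funnel. I resend the pull.

{"method": "step_arm", "body": {"targets": [0,-6,0,0,0,0,0,0,-15,0,0,0,0,0,0,-25,0,0,0,0,0,0,-35,0,0,0,0,0,0,-45,0,0,0,0,0,0,-54,0,0,0,0,0,0,-61,0,0,0,0,0,0,-65,0,0,0,0,0,0,-65,0,0,0,0,0,0,-65,0,0,0,0,0]}}

```text
time_s: 20.1
position: [0.4883, -0.1729, 0.1213]
tcp_rot: [[0.004, 1.0, 0.001], [1.0, -0.004, 0.005], [0.005, 0.001, -1.0]]
ft_force: [8.2, -1.9, -1.1]
finger_gap: 0.0163
gripper_force: 58.7
```

```bash
python3 -c "
from h import *
w=post_mark();cv2.imwrite('pics/w7.png',w);s=arm.grab_frame('side');cv2.imwrite('pics/s7.png',s);cv2.imwrite('pics/t7.png',arm.grab_frame('top'))
"
```

```text
red 165 [279.8 166.3] [ 0.4872 -0.1264  0.105 ]
red 97 [281.  322.4] [ 0.4873 -0.2155  0.105 ]
[ 0.48829823 -0.17287954  0.12127135] [[0.004, 1.0, 0.001], [1.0, -0.004, 0.005], [0.005, 0.001, -1.0]] 0.016250461454960025 58.708884716033936 [ 8.19427795 -1.85137139 -1.09624977] [ 6.62e-01  3.52e-01 -5.24e-01  2.03e+00  2.31e-01  8.17e-01  1.00e-03]
```

{"method": "step_arm", "body": {"targets": [0,-1,0,0,0,0,0,0,-1,0,0,0,0,0,0,-1,0,0,0,0,0,0,-1,0,0,0,0,0,0,-1,0,0,0,0,0,0,-1,0,0,0,0,0]}}

```text
time_s: 20.75
position: [0.4877, -0.1729, 0.1213]
tcp_rot: [[0.004, 1.0, 0.001], [1.0, -0.004, 0.005], [0.005, 0.001, -1.0]]
ft_force: [9.3, -0.8, -1.0]
finger_gap: 0.0164
gripper_force: 58.7
```

```bash
python3 -c "
from h import *
w=post_mark()
hsv=cv2.cvtColor(w,cv2.COLOR_BGR2HSV).astype(int)
m=((hsv[...,0]>12)&(hsv[...,0]<28)&(hsv[...,1]>150)&(hsv[...,2]>40))[180:320,200:360];y,x=np.nonzero(m);print('post col',x.mean()+200,y.mean()+180,len(x))
c6=cv2.imread('pics/c6.png')[:,400:];b=cv2.resize(c6,(200,150))
s=arm.grab_frame('side')[160:310,250:450]
g=lambda i:cv2.cvtColor(i,cv2.COLOR_BGR2GRAY)[56:76:2,98:128:2]
print(g(b));print(g(s))
print('cup/top', [round(float(v),1) for v in np.argwhere((arm.grab_frame('top').max(2)<45)[215:250,185:225]).mean(0)+[215,185]])
"
```

```text
red 169 [281.5 166.4] [ 0.4874 -0.1264  0.105 ]
red 97 [282.  322.4] [ 0.4872 -0.2154  0.105 ]
[ 0.48765221 -0.17285158  0.12126642] [[0.004, 1.0, 0.001], [1.0, -0.004, 0.005], [0.005, 0.001, -1.0]] 0.016435907786200674 58.68058741092682 [ 9.30578451 -0.76334022 -0.99191261] [ 6.620e-01  3.510e-01 -5.240e-01  2.031e+00  2.310e-01  8.160e-01
  2.000e-03]
post col 282.9178762414057 275.0718105423988 2618
[[179 187 166 162 165 164 164 165 168 170 169 164 160 152 153]
 [158 159 160 162 163 165 169 171 170 170 168 164 160 155 151]
 [154 155 161 165 168 170 168 153 155 161 163 160 159 157 151]
 [154 159 164 156 153 159 134 156 165 149 161 159 157 155 153]
 [155 158 155 139 165 161 118 141 152 130 146 154 156 153 151]
 [164 155 146 121 150 145 124 151 141 126 160 150 148 150 149]
 [153 170 156  96 108 104 132 165 160 146 161 161 145 140 144]
 [144 150 167 177 165 142 113 141 141 137 160 160 161 148 139]
 [124 147 147 151 169 178 128 145 161 156 164 167 168 162 152]
 [ 89 123 145 146 147 148 145 149 169 166 176 174 165 154 147]]
[[184 183 162 159 161 161 161 162 164 166 166 161 156 148 149]
 [154 155 156 158 159 161 166 167 167 167 164 159 157 151 148]
 [150 150 158 161 164 166 167 167 165 164 160 157 155 154 148]
 [150 156 160 162 165 164 161 156 155 159 161 157 153 152 150]
 [152 155 158 155 139  95  91  85  83  84 125 151 149 150 148]
 [160 151 148  97  80  78  74  73  74  73  76  95 135 146 145]
 [149 166 117  77  72  73  73  73  73  73  78 118  60 129 140]
 [140 145 137 135  98  78  74  75  74  80  82  82  68  89 135]
 [121 142 121 119 136 152 117 116 105  95  90  95  95 117 158]
 [ 85 121 137 120 119 121 124 124 135 137 147 144 133 124 143]]
cup/top [232.2, 209.2]
```

The funnel is open and empty, the post is level with the marks (columns 283 and 282), and the spring force is about 9.3 N. I hand the job in.

```bash
python3 -c "
from plant import arm
print(arm.finish_job())"
```

```text
the job is handed in; nothing more can be done
None
```

Job handed in at about 21 s, verdict not returned: the cup was emptied into the funnel and stood back on the shelf, the slide is held at the red mark, and the funnel is empty, though I did not view the balls inside the crate.

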